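# Slide the record board out over the shelf edge

### The arm

A 6-joint arm with a two-finger parallel gripper is mounted at the origin on the work surface. World frame = base frame: x ahead of the robot, y to its left, z up, the work surface at z = 0. Lengths are in m, angles in degrees, forces in N, time in s.
With the tool pointing down it reaches from about 0.35 to 0.975 m from the base axis. Payload 7.1 kg.
Tool frame: the origin (TCP) lies midway between the tips of the shut fingers; the grasp point (between the pads) lies 19 mm behind it; y points along the fingers, z is the direction in which the jaws open and shut, and the axes are right-handed (so a half turn about y gives the same grasp; the last joint's range is limited). The gripper opens to 88 mm and grips with 3 to 60 N. Pads are 20 mm wide; open, the fingers measure 115 mm over their backs; the gripper's body (75 mm by 178 mm) begins 61 mm behind the grasp point.
Start: joints at [-74.313, 24.242, 93.386, -0, 62.372, -1.089], TCP at [0.18, -0.598, 0.202] pointing down, gripper open.
Joint ranges: [-172.04, 172.04], [-51.8, 120.97], [4.93, 147.93], [-75.15, 255.16], [6.16, 154.13], [-145.62, 145.62]. Speed limits (degrees/s): [136.94, 136.94, 172.46, 180, 180, 180].

### API

Orientations are given as [roll, pitch, yaw] about the fixed x, y, z axes, in that order (R = Rz(yaw) Ry(pitch) Rx(roll)).
In Python, from bench import readout, vision, workorder gives the robot as it stands. The module is installed in compiled form; this text tells all that it offers.
- The arm moves only by the tool play_rows, never from a script. Its argument "commands" is a list of rows, each an object with "delta_pos": the shift along the tool's x, y, z in m, a list of three; "turn": the turn, a rotation vector about the tool's x, y, z in degrees, a list of three; "jaw": the finger opening in m, from 0 to 0.0878. A call has 1 to 10 rows; each row shifts and turns the commanded pose from where the row before left it, along the tool's axes as they then stand; what a row does not reach is not made up. A row lasts 1/10 s, in which the tool goes at most 50 mm and 8.59 degrees, less where a joint would pass 70% of its speed; a pose out of reach is approached as far as the arm can. A call is refused whole if a number of a shift passes 0.05 or a number of a turn 8.59, either way. A call with a gripper value outside its range is refused whole. The fingers move at their own pace and stop on an object; the grip force is fixed at half the most. Time passes only in rows, so rows that do not move let the fingers close. It gives the time, the measured TCP pose, the force and the opening at its end, in the units of the state.
- readout.sense(): the state, without advancing time (a new reading comes with each control period).
- vision.get_image(name): name is "scene" or "top" or "wrist"; returns a dict with "frame" (384x512x3 uint8, red, green, blue), "range_z" (384x512 float32, m along the optical axis (not along the pixel's ray), 0 where there is no reading), "K" (3x3 intrinsics, pixels), "origin" and "attitude" of the camera in the world. Camera axes: x right, y down, z forward; pixel columns grow to the right and rows downward; lengths in m; the calibration is good to about 2 mm. A picture is of the moment at which its call begins.
- workorder.close_job(): hands the job in, once; it reports no verdict.
The state is a dict: "clock": time; "qpos": joint angles; "joint_vel": joint speeds; "joint_torque": joint torques, N m; "ee_pos": TCP position; "orientation": TCP orientation; "ft_force": force on the tool from outside, world axes, zero at the start; "wrist_torque": the same for the moment, N m; "width": finger opening in m.
Only numpy, scipy, OpenCV 4.12 (cv2) and the standard library are available. Lean on these libraries where they do the work, as an engineer would, in place of code of your own. Each camera call takes 0.05 s, during which the arm holds its last target.

### The job

On the clinic desk, push the flat record board along the top of the low shelf, with the fingertips or the outside of the fingers, towards the edge with the green strip, until just its 40 mm wide blue band hangs out past that edge, square to it, and the white part stays on the shelf, ready for a gloved hand to take it by the band. Slide it only: keep it flat on the shelf, never lift, carry or tip it, and leave the pill bottle, the glass beaker and the sanitiser bottle where they stand. Then take the hand away.

Things in the scene. Friction and masses are not known exactly. Their poses are not given: they have to be found in the camera images.
- shelf: Low grey shelf board on two white feet, fixed to the desk, 280 mm (its x) by 420 mm (its y), top face level at z = 50 mm above the desk, board 14 mm thick, open below. Origin: centre of its footprint, at desk height. Its +y end (y = +210 mm in its own frame) is the edge marked by a 12 mm wide green strip on top, ending exactly at the edge. It points roughly to the robot's left and is turned by up to 20 degrees.
- shelf_edge (a point): Middle of the green-marked edge, on the shelf's top face. Axes as the shelf's: +y points straight out over the edge, x runs along it.
- board: Flat rigid record board, loose, lying on the shelf: 115 mm wide (its x), 150 mm long (its y), 7 mm thick, 0.1 to 0.2 kg, white with a pale sheet on top and a blue band, 40 mm wide, across its whole +y end, which faces the green-marked edge, askew by up to about 17 degrees. Origin: centre of its underside; z is up. It slides with ordinary friction and stops when no longer pushed. It balances only while its centre is over the shelf.
- board_center (a point): Centre of the record board, half-way up its thickness (53.5 mm above the desk when flat on the shelf).
- board_corner_far (a point): Outer corner of the blue band on the board's +x side (the side away from the robot): board x = +57.5 mm, y = +75 mm, mid-thickness.
- board_corner_near (a point): Outer corner of the blue band on the board's -x side (the side towards the robot): board x = -57.5 mm, y = +75 mm, mid-thickness.
- pill_bottle: White pill bottle with a green label, 42 mm across, 75 mm tall, standing on the shelf beside the board, on the side away from the robot. Origin: centre of its underside. Leave it alone.
- beaker: Empty glass beaker, 62 mm across, 85 mm tall, standing on the shelf on the side away from the robot, behind the board. Origin: centre of its underside. Leave it alone.
- sanitiser: White pump bottle of hand sanitiser with a green label, 55 by 85 mm and 178 mm tall, standing on the desk beyond the green edge. Origin: centre of its underside. Leave it alone.
Mind the look-alikes: they are no part of the job. Leave any red or turquoise look-alike of the board alone.

How it is judged (in metres and radians):
At the end, for the whole second after the job is handed in: Both outer corners of the blue band stand 31 to 49 mm out past the green-marked edge (40 mm, give or take 9 mm) and within the edge's length, the board lies flat and still on the shelf, and the pill bottle, the beaker and the sanitiser bottle stand upright within 15 mm of where they were (y of board_corner_far in the frame of shelf between 0.241 and 0.259 m and x of board_corner_far in the frame of shelf between -0.145 and 0.145 m and y of board_corner_near in the frame of shelf between 0.241 and 0.259 m and x of board_corner_near in the frame of shelf between -0.145 and 0.145 m and height (world z) of board_center between 0.05 and 0.057 m and angle between board's own z axis and vertical below 0.04 rad and linear speed of board below 0.01 m/s and angular speed of board below 0.1 rad/s and distance of each of pill_bottle, beaker, sanitiser from where it was at the start of the episode below 0.015 m and angle between each of pill_bottle, beaker, sanitiser's own z axis and vertical below 0.1 rad); the robot touches nothing.
It fails at once if the record board is lifted off the shelf, or falls (height (world z) of board_center above 0.066 m or height (world z) of board_center below 0.04 m).
It fails at once if the record board is tipped (angle between board's own z axis and vertical above 0.15 rad).
It fails at once if the pill bottle is pushed, lifted or knocked over (distance of pill_bottle from where it was at the start of the episode above 0.02 m or angle between pill_bottle's own z axis and vertical above 0.3 rad).
It fails at once if the beaker is pushed, lifted or knocked over (distance of beaker from where it was at the start of the episode above 0.02 m or angle between beaker's own z axis and vertical above 0.3 rad).
It fails at once if the sanitiser bottle is pushed, lifted or knocked over (distance of sanitiser from where it was at the start of the episode above 0.02 m or angle between sanitiser's own z axis and vertical above 0.3 rad).
It also fails if it takes over 38 s, if anything falls off the work surface, if the arm or the gripper's body presses on something with over 40 N, if the wrist force passes 120 N, or if a joint passes its speed limit or range.

## Working session

There is one attempt and no reset: what is moved stays moved. The work goes in short steps, Python scripts to look and compute and a tool call to move; the robot and the scene stay as the last step left them, time stands still between calls to the robot, and variables do not carry over. Pictures are saved under pics/ and viewed, and the job is handed in when it is done.

Besides the shell and the picture viewer there is one more tool, called after "Call:" by a JSON object that holds its "fn" and its "kwargs", one argument or row to a line. play_rows: Moves the arm, as the interface text tells. Its arguments: {"type":"object","properties":{"commands":{"type":"array"}},"required":["commands"]}

```bash
mkdir -p pics
cat > h.py <<'E'
from bench import readout, vision, workorder
import numpy as np, cv2
def grab(n,tag):
    d=vision.get_image(n); np.savez(f'{tag}.npz',**d)
    cv2.imwrite(f'pics/{tag}.png',cv2.cvtColor(d['frame'],cv2.COLOR_RGB2BGR)); return d
def load(tag): return dict(np.load(f'{tag}.npz'))
def R(d):
    a=np.array(d['attitude'])
    return a
def px_plane(d,u,v,z):
    K=d['K'];A=d['attitude'];o=d['origin']
    r=A@np.linalg.inv(K)@np.array([u,v,1.]); return o+r*(z-o[2])/r[2]
def proj(d,p):
    c=d['attitude'].T@(np.array(p)-d['origin']); q=d['K']@c; return q[:2]/q[2]
def crop(tag,x0,y0,x1,y1,s,out):
    im=cv2.imread(f'pics/{tag}.png')[y0:y1,x0:x1]; cv2.imwrite(f'pics/{out}.png',cv2.resize(im,None,fx=s,fy=s,interpolation=cv2.INTER_CUBIC))
E
python3 - <<'E'
from h import *
print(readout.sense())
for n in('top','scene'):
    d=grab(n,n+'0'); print(n,d['K'],d['origin'],d['attitude'])
E
```

```text
{'clock': 0.0, 'qpos': array([-7.43130874e+01,  2.42838039e+01,  9.34312741e+01, -1.17709249e-03,
        6.23699844e+01, -1.08691193e+00]), 'joint_vel': array([ 0.03337405, -0.02950544,  0.00356768, -0.00262549,  0.0293563 ,
       -0.04952903]), 'joint_torque': array([-3.45324370e-04, -5.44632661e+01, -2.73669273e+01,  6.43361220e-02,
        2.27458362e-02, -1.05714953e-04]), 'ee_pos': array([ 0.18025318, -0.59784401,  0.20150962]), 'orientation': array([-9.00850669e+01,  5.71694772e-04, -1.63225629e+02]), 'ft_force': array([-0.46483316, -0.71839815, -0.24037914]), 'wrist_torque': array([0.00676891, 0.01507925, 0.00869389]), 'width': 0.08787557959880393}
top [[450.30852553   0.         253.93539094]
 [  0.         450.30852553 186.88455645]
 [  0.           0.           1.        ]] [0.36972217 0.07026631 1.13323813] [-170.66457329   -0.75071133  -89.99482765]
scene [[461.46944559   0.         256.63383065]
 [  0.         461.46944559 193.11659823]
 [  0.           0.           1.        ]] [ 1.04465275 -0.57008697  0.90277759] [-136.7569145    -1.06644473   40.59865803]
```

```bash
python3 - <<'E'
s=open('h.py').read()
s=s.replace("def R(d):\n    a=np.array(d['attitude'])\n    return a\n","from scipy.spatial.transform import Rotation as Rot\ndef R(d): return Rot.from_euler('xyz',d['attitude'],degrees=True).as_matrix()\n").replace("A=d['attitude']","A=R(d)").replace("d['attitude'].T","R(d).T")
open('h.py','w').write(s)
E
python3 -c "
from h import *
crop('top0',0,0,512,384,1.56,'top0b')"
```

```text
(no output)
```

View pics/top0.png

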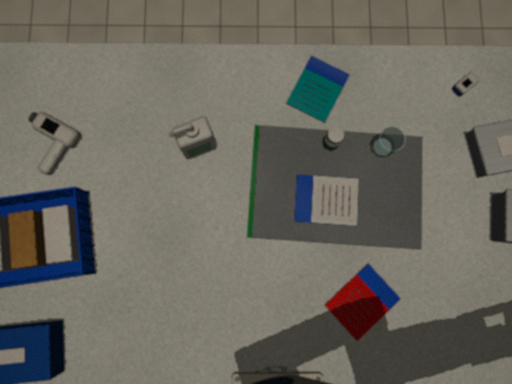

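View pics/scene0.png

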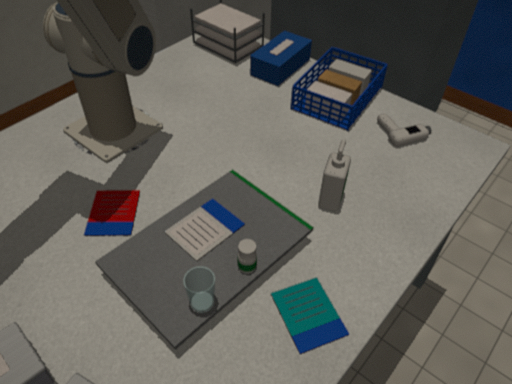

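Three boards show up in the top picture: white at (326,200) on the shelf, red at (362,302) on the desk, turquoise at (318,90) on the desk. The white one with its blue band towards the green strip (x≈253) fits. I'll confirm it in a crop.

```bash
python3 -c "
from h import *
crop('top0',240,110,440,260,4,'top0c')"
```

```text
(no output)
```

View pics/top0c.png

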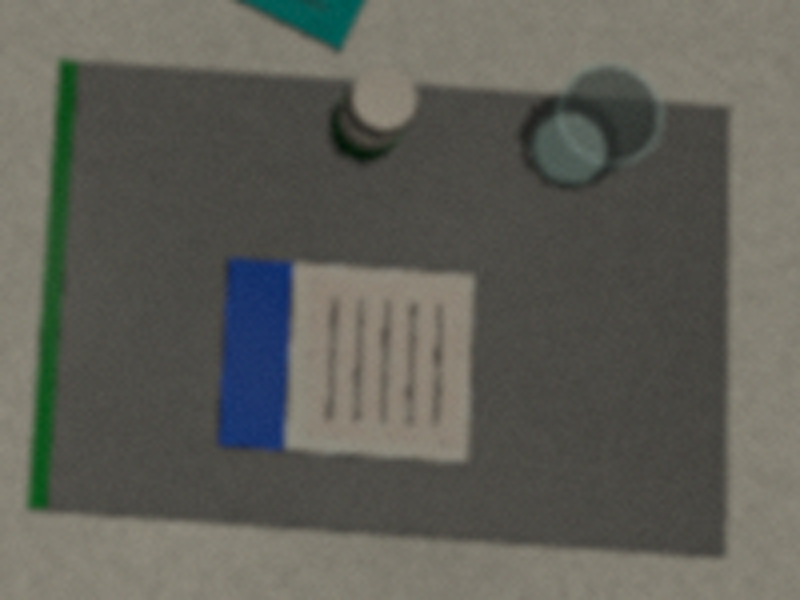

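```bash
cat >> h.py <<'E'
def fit_rect(P,W,L):
    # P: corners order (+x+y),(-x+y),(+x-y),(-x-y) in xy; least squares pose
    M=np.array([[W/2,L/2],[-W/2,L/2],[W/2,-L/2],[-W/2,-L/2]])
    c=P.mean(0); A=(M.T@(P-c)); th=np.arctan2(A[0,1]-A[1,0],A[0,0]+A[1,1])
    Rr=np.array([[np.cos(th),-np.sin(th)],[np.sin(th),np.cos(th)]])
    return c,th,P-c-M@Rr.T
E
python3 - <<'E'
from h import *
d=load('top0')
def w(cx,cy,z): return px_plane(d,(cx+.5)/4-.5+240,(cy+.5)/4-.5+110,z)[:2]
S=np.array([w(60,61,.05),w(30,508,.05),w(730,105,.05),w(727,556,.05)])
B=np.array([w(229,258,.057),w(219,446,.057),w(474,273,.057),w(468,462,.057)])
print(S,B)
for P,W,L in((S,.28,.42),(B,.115,.15)):
    c,t,r=fit_rect(P,W,L); print(c,np.degrees(t)); print((r*1000).round(1))
print('pill',w(365,140,.05),'beaker',w(570,150,.05))
c,t,_=fit_rect(S,.28,.42);Rr=np.array([[np.cos(t),-np.sin(t)],[np.sin(t),np.cos(t)]])
print('board in shelf',(B-c)@Rr)
# depth-based check of board height
print(d['range_z'][200,330], proj(d,[*B.mean(0),.057]))
E
```

```text
[[ 0.70458054  0.0543823 ]
 [ 0.42709556  0.07238376]
 [ 0.67783267 -0.3638925 ]
 [ 0.39880629 -0.34512323]] [[ 0.57840642 -0.04845792]
 [ 0.46376647 -0.04069676]
 [ 0.56949106 -0.19783262]
 [ 0.45435742 -0.18990327]]
[ 0.55207877 -0.14556241] -3.7714535106763085
[[-1.  -0.4]
 [ 0.9 -0.8]
 [-0.1  0.4]
 [ 0.2  0.8]]
[ 0.51650534 -0.11922264] -3.6583757989867505
[[-0.3 -0.4]
 [-0.1  0. ]
 [ 0.4 -0.1]
 [ 0.   0.5]]
pill [ 0.65453672 -0.1348796 ] beaker [ 0.64859543 -0.26228579]
board in shelf [[ 0.01988342  0.09862595]
 [-0.09501877  0.09882966]
 [ 0.02081275 -0.05101169]
 [-0.09459312 -0.05067262]]
1.0857254 [326.51487104 199.3600217 ]
```

The crop confirms it: white part with lines, and a blue band on the left (crop (229,258)–(293,262)) facing the green strip. The board is almost square to the shelf, within 0.1°. It needs about 151 mm of travel along shelf +y, pushed from the rear edge with both fingertips spread.

```bash
cat >> h.py <<'E'
SC=np.array([0.55208,-0.14556]); ST=np.radians(-3.77)
def sh2w(x,y,z): c,s=np.cos(ST),np.sin(ST); return np.array([SC[0]+c*x-s*y,SC[1]+s*x+c*y,z])
def w2sh(p): c,s=np.cos(ST),np.sin(ST); d=np.array(p[:2])-SC; return np.array([c*d[0]+s*d[1],-s*d[0]+c*d[1]])
def tool_delta(target):
    s=readout.sense(); A=Rot.from_euler('xyz',s['orientation'],degrees=True)
    return A.inv().apply(np.array(target)-s['ee_pos'])
E
python3 - <<'E'
from h import *
t=sh2w(-.037,-.078,.2); print(t, tool_delta(t))
E
```

```text
[ 0.51003145 -0.22095841  0.2       ] [-0.42452694  0.00195682 -0.26571946]
```

Call:
{"fn": "play_rows", "kwargs": {
  "commands": [
    {"delta_pos": [-0.0425,0,-0.0266],"turn": [0,0,0],"jaw": 0.066},
    {"delta_pos": [-0.0425,0,-0.0266],"turn": [0,0,0],"jaw": 0.066},
    {"delta_pos": [-0.0425,0,-0.0266],"turn": [0,0,0],"jaw": 0.066},
    {"delta_pos": [-0.0425,0,-0.0266],"turn": [0,0,0],"jaw": 0.066},
    {"delta_pos": [-0.0425,0,-0.0266],"turn": [0,0,0],"jaw": 0.066},
    {"delta_pos": [-0.0425,0,-0.0266],"turn": [0,0,0],"jaw": 0.066},
    {"delta_pos": [-0.0425,0,-0.0266],"turn": [0,0,0],"jaw": 0.066},
    {"delta_pos": [-0.0425,0,-0.0266],"turn": [0,0,0],"jaw": 0.066},
    {"delta_pos": [-0.0425,0,-0.0266],"turn": [0,0,0],"jaw": 0.066},
    {"delta_pos": [-0.0425,0,-0.0266],"turn": [0,0,0],"jaw": 0.066}
  ]
}}

```text
clock: 1.1
ee_pos: [0.5105, -0.2202, 0.2021]
orientation: [-90.0, -0.0, -163.2]
ft_force: [0.4, -2.1, 0.1]
width: 0.0662
```

Call:
{"fn": "play_rows", "kwargs": {
  "commands": [
    {"delta_pos": [0,0,0],"turn": [0,-7.8,0],"jaw": 0.066},
    {"delta_pos": [0,0,0],"turn": [0,-7.8,0],"jaw": 0.066},
    {"delta_pos": [0,0,0],"turn": [0,-7.8,0],"jaw": 0.066},
    {"delta_pos": [0,0,0],"turn": [0,-7.8,0],"jaw": 0.066},
    {"delta_pos": [0,0,0],"turn": [0,-7.8,0],"jaw": 0.066},
    {"delta_pos": [0,0,0],"turn": [0,-7.8,0],"jaw": 0.066},
    {"delta_pos": [0,0,0],"turn": [0,-7.8,0],"jaw": 0.066},
    {"delta_pos": [0,0,0],"turn": [0,-7.8,0],"jaw": 0.066},
    {"delta_pos": [0,0,0],"turn": [0,-7.0,0],"jaw": 0.066},
    {"delta_pos": [0,0,0],"turn": [0,0,0],"jaw": 0.066}
  ]
}}

```text
clock: 2.1
ee_pos: [0.5094, -0.2219, 0.2019]
orientation: [-90.0, 0.0, -93.8]
ft_force: [0.1, 0.3, 0.3]
width: 0.0659
```

Run:
```python
from h import *
s=readout.sense(); print(s['clock'],s['ee_pos'],s['orientation'],s['width'],w2sh(s['ee_pos']),s['qpos'])
print(tool_delta(sh2w(-.037,-.078,.0525)))
```

```text
2.1 [ 0.50936049 -0.22194657  0.20194371] [-9.00399395e+01  1.47955275e-02 -9.37646128e+01] 0.06594113382681768 [-0.03760454 -0.07903014] [-2.47714149e+01  1.84883255e+01  1.02249492e+02 -5.87595457e-04
  5.93047716e+01 -2.10065071e+01]
[-0.00099149  0.14944351  0.00070881]
```

Call:
{"fn": "play_rows", "kwargs": {
  "commands": [
    {"delta_pos": [0,0.04,0],"turn": [0,0,0],"jaw": 0.066},
    {"delta_pos": [0,0.04,0],"turn": [0,0,0],"jaw": 0.066},
    {"delta_pos": [0,0.04,0],"turn": [0,0,0],"jaw": 0.066},
    {"delta_pos": [0,0.015,0],"turn": [0,0,0],"jaw": 0.066},
    {"delta_pos": [0,0.008,0],"turn": [0,0,0],"jaw": 0.066},
    {"delta_pos": [0,0.003,0],"turn": [0,0,0],"jaw": 0.066},
    {"delta_pos": [0,0.0025,0],"turn": [0,0,0],"jaw": 0.066},
    {"delta_pos": [0,0,0],"turn": [0,0,0],"jaw": 0.066},
    {"delta_pos": [0,0,0],"turn": [0,0,0],"jaw": 0.066}
  ]
}}

```text
clock: 3.0
ee_pos: [0.5104, -0.2224, 0.0549]
orientation: [-89.9, -0.0, -93.8]
ft_force: [-0.1, -0.5, -0.5]
width: 0.066
```

Run:
```python
from h import *
s=readout.sense(); print(s['clock'],s['ee_pos'],s['orientation'],s['ft_force'],w2sh(s['ee_pos']))
grab('scene','scene1')
crop('scene1',80,140,340,340,3,'scene1c')
```

```text
3.0 [ 0.51038887 -0.22240524  0.05489769] [-8.98944288e+01 -3.88043907e-02 -9.38388073e+01] [-0.12473316 -0.47597854 -0.51871475] [-0.03654823 -0.0794202 ]
```

View pics/scene1c.png

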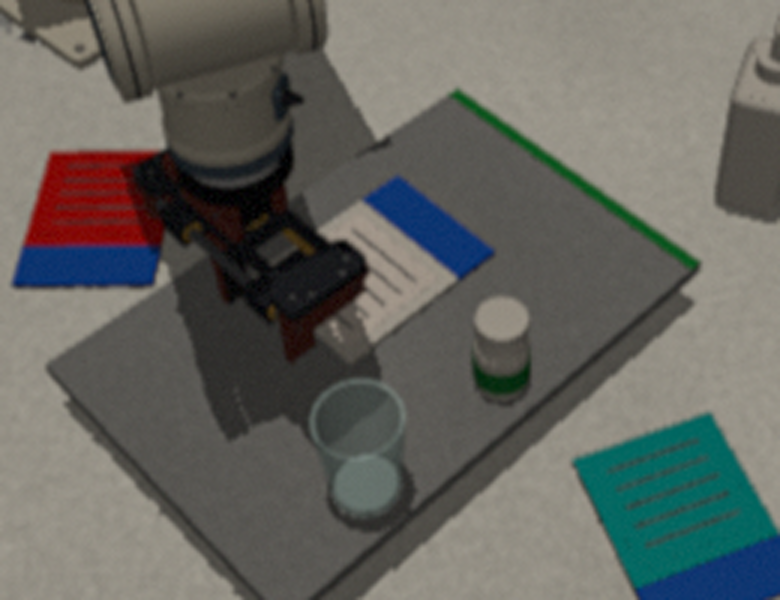

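The scene picture shows the fingers clear behind the board (fingertip at crop (350,340)) and clear of the beaker. Next I go 2.5 mm lower and start the push.

Call:
{"fn": "play_rows", "kwargs": {
  "commands": [
    {"delta_pos": [0,0.0025,0],"turn": [0,0,0],"jaw": 0.066},
    {"delta_pos": [0,0,0],"turn": [0,0,0],"jaw": 0.066},
    {"delta_pos": [-0.005,0,0],"turn": [0,0,0],"jaw": 0.066},
    {"delta_pos": [-0.005,0,0],"turn": [0,0,0],"jaw": 0.066},
    {"delta_pos": [-0.005,0,0],"turn": [0,0,0],"jaw": 0.066},
    {"delta_pos": [-0.005,0,0],"turn": [0,0,0],"jaw": 0.066},
    {"delta_pos": [-0.005,0,0],"turn": [0,0,0],"jaw": 0.066},
    {"delta_pos": [-0.005,0,0],"turn": [0,0,0],"jaw": 0.066}
  ]
}}

```text
clock: 3.85
ee_pos: [0.5117, -0.1916, 0.0513]
orientation: [-90.0, 0.0, -93.8]
ft_force: [-0.3, 1.4, -0.7]
width: 0.0659
```

Run:
```python
from h import *
s=readout.sense(); print(s['clock'],s['ee_pos'],s['orientation'],s['ft_force'],w2sh(s['ee_pos']))
grab('top','top1'); crop('top1',240,110,440,260,4,'top1c')
grab('scene','scene2'); crop('scene2',80,140,340,340,3,'scene2c')
```

```text
3.85 [ 0.51170622 -0.19159047  0.05128959] [-8.99994227e+01  9.41876928e-05 -9.38098686e+01] [-0.30072602  1.40891809 -0.65788601] [-0.03725984 -0.04858549]
```

View pics/top1c.png

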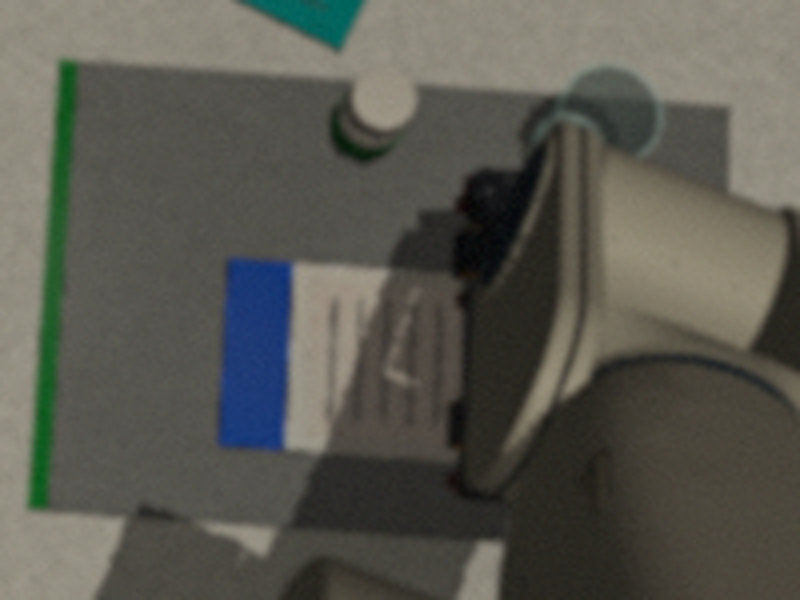

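View pics/scene2c.png

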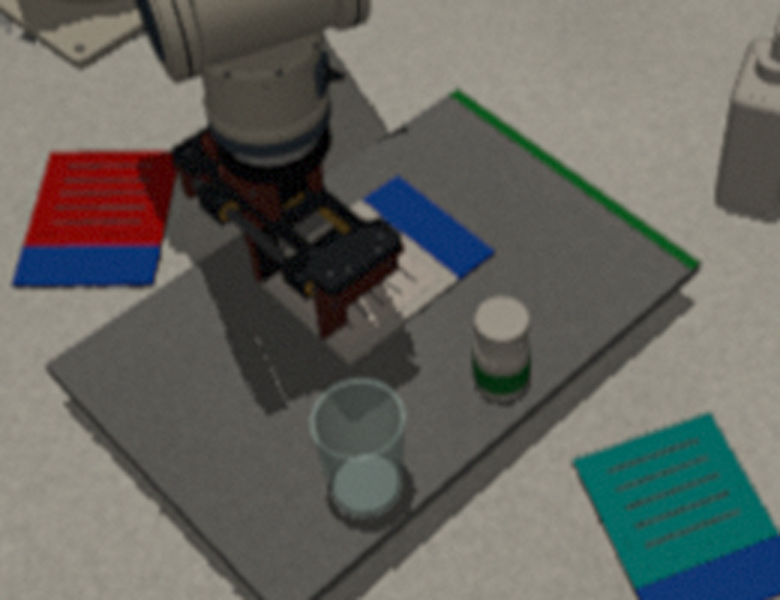

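The band edge (crop (229,258)) hasn't moved, although TCP already reads about at the rear edge. I'll check where the tips really are before pushing further.

Run:
```python
from h import *
d=load('scene2'); 
S=lambda p:((proj(d,p)-[80,140]+.5)*3-.5).round()
for nm,p in dict(cornerFarRear=sh2w(.0208,-.051,.057),cornerNearRear=sh2w(-.0946,-.0507,.057),
  tcp=sh2w(-.0373,-.0486,.0513),tipfar=sh2w(-.0373+.033,-.0486,.0513),tipfarback=sh2w(-.0373+.0465,-.0486,.0513),tipfb_rear=sh2w(-.0373+.0465,-.0586,.0513), bandfar=sh2w(.0199,.0986,.057), c1=sh2w(.14,.21,.05)).items(): print(nm,S(p))
K=d['K'];A=R(d)
im=cv2.imread('pics/scene2.png')
def w3(u,v):
    z=d['range_z'][v,u]; return A@(np.linalg.inv(K)@[u,v,1]*z)+d['origin']
# 3D points near finger tip: crop (325,335)
for cx,cy in [(325,335),(325,325),(325,310),(335,345),(350,350),(340,320),(370,320),(260,280),(320,350)]:
    u,v=80+cx//3,140+cy//3; p=w3(u,v); print(cx,cy,p.round(4),w2sh(p).round(4))
crop('scene2',150,190,250,270,8,'scene2d')
```

```text
cornerFarRear [349. 359.]
cornerNearRear [252. 272.]
tcp [302. 317.]
tipfar [330. 342.]
tipfarback [342. 353.]
tipfb_rear [331. 361.]
bandfar [493. 248.]
c1 [699. 261.]
325 335 [ 0.5522 -0.2027  0.0779] [ 0.0039 -0.057 ]
325 325 [ 0.5529 -0.202   0.0889] [ 0.0046 -0.0563]
325 310 [ 0.5902 -0.2281  0.1653] [ 0.0435 -0.0799]
335 345 [ 0.552  -0.196   0.0558] [ 0.0032 -0.0504]
350 350 [ 0.5613 -0.1898  0.0542] [ 0.0121 -0.0436]
340 320 [ 0.5551 -0.1895  0.0854] [ 0.0059 -0.0437]
370 320 [ 0.5539 -0.1605  0.0551] [ 0.0028 -0.0147]
260 280 [ 0.4781 -0.2004  0.0769] [-0.0703 -0.0596]
320 350 [ 0.5424 -0.2029  0.0504] [-0.0058 -0.0579]
```

View pics/scene2d.png

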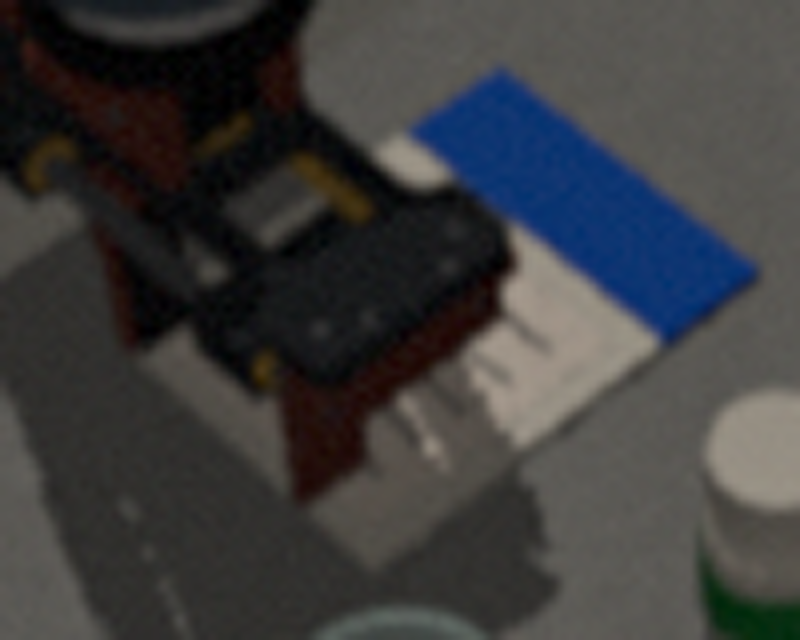

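Run:
```python
from h import *
d=grab('wrist','wrist1')
d=load('scene2');K=d['K'];A=R(d)
vv,uu=np.mgrid[235:262,165:215]
z=d['range_z'][235:262,165:215]
P=(np.stack([uu,vv,np.ones_like(uu)],-1)@np.linalg.inv(K).T*z[...,None])@A.T+d['origin']
np.set_printoptions(linewidth=250)
print((P[::1,::2,2]*1000).round().astype(int))
```

```text
[[ 44  50  56  57  55  58 161 168 171 171 185 192 193 195 192 187 181 176 161 157 157  55  59  58  52]
 [ 49  50  53  56  56  57 156 166 168 169 182 187 193 191 188 184 178 166 158 157  58  56  57  56  59]
 [ 48  49  52  55  54  56  56 160 167 164 178 185 188 190 187 176 165 159 156  59  56  59  58  57  58]
 [ 49  49  50  54  55  58  58 157 163 161 167 181 187 185 181 175 162 155 153  58  59  55  56  55  57]
 [ 47  48  49  48  59  55  57  59 159 157 123 178 184 182 177 164 156 156  57  59  59  56  56  56  55]
 [ 48  48  52  50  55  59  55  58 155  57 118 176 179 180 163 162 157  56  57  55  56  59  55  57 903]
 [ 50  50  48  49  48  61  58  55  59  55 903 170 177 176 161 158 151  55  53  57  56  58  54  56  56]
 [ 48  49  49  48  47  50  55  57  58  56 112 165 166 163 158 155  54  58  53  57  59  55  56  58  55]
 [ 47  49  50  49  49  47  55  57  55  53 104 163 164 162 156  90  54  57  57  58  54  55  56  55  57]
 [ 52  51  48  49  48  50  53  55  55  57 101 161 163 158 150  84  58  54  55  56  57  58  56  60  55]
 [ 46  49  47  50  50  50  49  54  57  58  98 154 158 155  88  79  58 
[... 981 characters left out ...]
  50  50  47  51  50  47  48  52  56  57  55  58  58  57  56  50  48  49  50  48]
 [ 48  51  49  50  49  53  48  47  47  48  50  48  47  53  56  56  58  56  53  52  50  45  50  50  50]
 [ 48  49  49  48  48  46  52  49  50  48  48  51  48  47  54  59  58  55  54  51  49  46  50  49  49]
 [ 51  51  48 903  51  48  49  49  47  48  49  50  48  50  51  55  57  55  49  49  49  48  49  49  54]
 [ 50  49  47  51  49  50  50  45  48  49  49  48  48  48  51  57  55  54  51  50  52  51  50  51  51]
 [ 48  49  49  50  50  49  47  52  50  45  48  47 903  49  47  54  56  48  51  48  48  48  48  49  50]
 [ 49  50  49  51  52  49  49  50  52  50  50  51  51  52  51  50  51  51  47  49  48  47  47  49  50]]
```

View pics/wrist1.png

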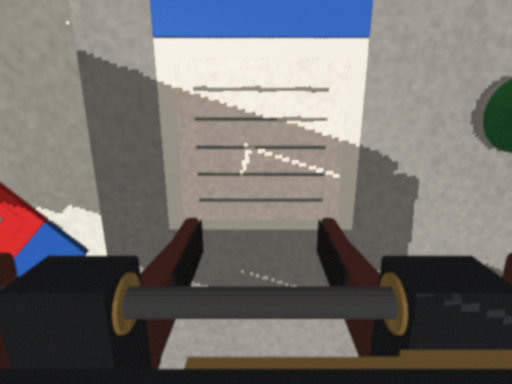

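The depth image and wrist view explain it. With the jaw opened, these fingers swing upward: the tips are at z≈0.070 while TCP reads 0.051, so they passed over the board without touching it. I'll back off, go lower, and feel for the shelf.

Call:
{"fn": "play_rows", "kwargs": {
  "commands": [
    {"delta_pos": [-0.0,-0.002,0],"turn": [0,0,0],"jaw": 0.066},
    {"delta_pos": [0.02,0,0],"turn": [0,0,0],"jaw": 0.066},
    {"delta_pos": [0.02,0,0],"turn": [0,0,0],"jaw": 0.066},
    {"delta_pos": [0,0,0],"turn": [0,0,0],"jaw": 0.066},
    {"delta_pos": [0,0.006,0],"turn": [0,0,0],"jaw": 0.066},
    {"delta_pos": [0,0.006,0],"turn": [0,0,0],"jaw": 0.066},
    {"delta_pos": [0,0,0],"turn": [0,0,0],"jaw": 0.066},
    {"delta_pos": [0,0,0],"turn": [0,0,0],"jaw": 0.066}
  ]
}}

```text
clock: 4.8
ee_pos: [0.5087, -0.2313, 0.0408]
orientation: [-90.1, 0.0, -93.8]
ft_force: [-0.1, -0.1, 0.2]
width: 0.0658
```

Run:
```python
from h import *
s=readout.sense(); print(s['clock'],s['ee_pos'],s['orientation'],s['ft_force'],w2sh(s['ee_pos']))
d=grab('scene','scene3'); crop('scene3',130,190,230,270,8,'scene3d')
K=d['K'];A=R(d)
vv,uu=np.mgrid[240:275,155:205]
z=d['range_z'][240:275,155:205]
P=(np.stack([uu,vv,np.ones_like(uu)],-1)@np.linalg.inv(K).T*z[...,None])@A.T+d['origin']
np.set_printoptions(linewidth=250)
print((P[::1,::2,2]*1000).round().astype(int))
```

```text
4.8 [ 0.50871191 -0.23133751  0.04080438] [-9.00556949e+01  2.63349292e-02 -9.37856770e+01] [-0.08095606 -0.07886462  0.18654577] [-0.03763425 -0.08844341]
[[ 80 157 159 162 166 174 186 182 184 184 184 183 183 184 181 183 183 184 180 176 169 165  56  57  59]
 [ 78 156 167 164 162 164 178 182 184 184 185 184 182 182 183 183 185 183 177 175 167 154  56  56  54]
 [ 73  67 163 164 166 164 184 183 183 185 185 185 184 185 183 184 183 179 176 170 155 150  56  57  55]
 [ 69  66 163 165 164 164 183 184 184 186 183 182 185 183 184 183 181 179 170 167 152 148  55  55  57]
 [ 65  61 164 165 164 165 185 185 185 185 182 184 181 182 183 182 177 175 165 156 147 145  52  59  56]
 [ 68  50 158 167 164 165 183 184 183 184 182 184 185 182 185 179 176 167 154 150 147  55  56  53  58]
 [ 62  51 157 163 167 164 183 183 182 182 181 184 182 184 180 178 167 166 151 147 142  57  57  55  55]
 [ 50  53 154 903 167 165 182 183 184 184 903 182 182 180 178 174 167 153 147 142  57  54  55  59  60]
 [ 47  48 147 154 164 164 178 182 182 183 181 183 181 181 178 168 154 147 148  55  59  59  58  56  59]
 [ 48  49  50 151
[... 1961 characters left out ...]
  50  49  50  52  52  48  48  46  51  49  52  50  49  49 136 133 132 135 131 134]
 [ 50  47  49  47  49  50  51  50  49  46  48  48  51  51  52  48  48  50 133 133 130 131 130 129 130]
 [ 50  49  48  51  49  53  49  49  49  47  49  50  50  48  49  48  46 133 132 129 128 125 129 126 127]
 [ 50  48  49  51  48  48  48  47  52  51  49  48  48  50  49  51  49 135 129 127 125 123 123 123 125]
 [ 47  49  50  51  48  48  50  49  45  47  49  51  48  51  50  50 136 131 128 124 121 122 120 121 120]
 [ 50  50  50  52  50  50  50  50  49  51  49  50  50  51  47  52 135 129 124 122 117 118 115 118 119]
 [ 49  46  49  48  51  49  49  50  50  51  50  52  46  49  49 135 132 126 122 120 115 113 114 115 113]]
```

View pics/scene3d.png

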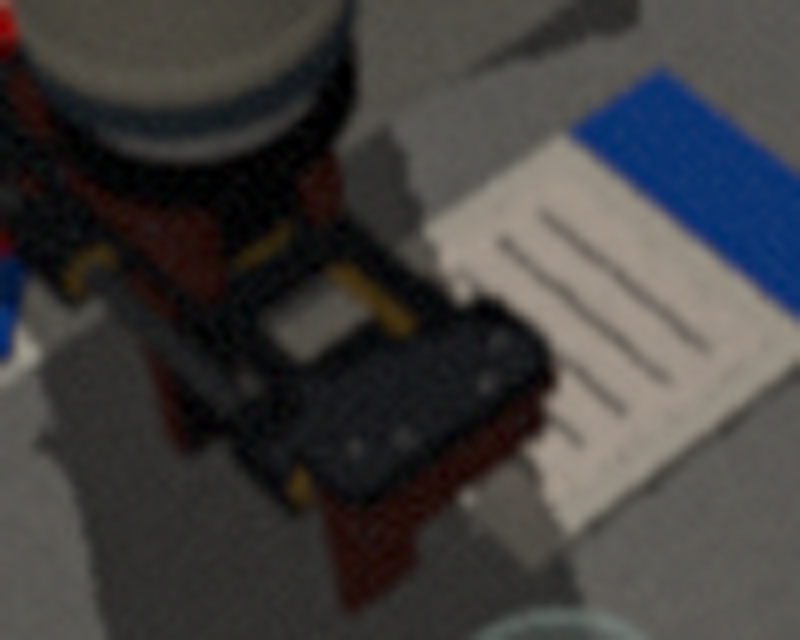

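The far finger's tip is at crop (350,605), about z≈0.060–0.061 by depth, over bare shelf behind the board.

Call:
{"fn": "play_rows", "kwargs": {
  "commands": [
    {"delta_pos": [0,0.004,0],"turn": [0,0,0],"jaw": 0.066},
    {"delta_pos": [0,0.002,0],"turn": [0,0,0],"jaw": 0.066},
    {"delta_pos": [0,0,0],"turn": [0,0,0],"jaw": 0.066},
    {"delta_pos": [0,0,0],"turn": [0,0,0],"jaw": 0.066}
  ]
}}

```text
clock: 5.25
ee_pos: [0.5089, -0.232, 0.0352]
orientation: [-90.0, 0.0, -93.8]
ft_force: [-0.8, 0.1, 0.4]
width: 0.066
```

Call:
{"fn": "play_rows", "kwargs": {
  "commands": [
    {"delta_pos": [0,0.001,0],"turn": [0,0,0],"jaw": 0.066},
    {"delta_pos": [0,0,0],"turn": [0,0,0],"jaw": 0.066},
    {"delta_pos": [0,0,0],"turn": [0,0,0],"jaw": 0.066}
  ]
}}

```text
clock: 5.55
ee_pos: [0.509, -0.2321, 0.0343]
orientation: [-90.0, -0.0, -93.8]
ft_force: [-0.3, 0.1, -0.4]
width: 0.066
```

Call:
{"fn": "play_rows", "kwargs": {
  "commands": [
    {"delta_pos": [0,0.001,0],"turn": [0,0,0],"jaw": 0.066},
    {"delta_pos": [0,0,0],"turn": [0,0,0],"jaw": 0.066},
    {"delta_pos": [0,0,0],"turn": [0,0,0],"jaw": 0.066}
  ]
}}

```text
clock: 5.85
ee_pos: [0.5089, -0.232, 0.0332]
orientation: [-90.0, 0.0, -93.8]
ft_force: [-0.1, -0.7, -0.1]
width: 0.0655
```

Run:
```python
from h import *
d=grab('scene','scene4'); crop('scene4',155,235,205,275,16,'scene4d')
K=d['K'];A=R(d)
vv,uu=np.mgrid[255:275,160:190]
z=d['range_z'][255:275,160:190]
P=(np.stack([uu,vv,np.ones_like(uu)],-1)@np.linalg.inv(K).T*z[...,None])@A.T+d['origin']
np.set_printoptions(linewidth=250)
print((P[::1,::1,2]*1000).round().astype(int))
```

```text
[[ 49  50  53  46 140 144 145 146 144 141 162 167 168 175 171 172 170 169 163 162 159 146 144 140 139 137 135  49  49  52]
 [ 49  50  51  51  51 903 145 142 136  50 158 163 162 164 167 169 167 161 160 158 148 142 143 139 137 135  52  49  51  48]
 [ 48  49  51  49  48  49 136 138  49  46  95 156 161 163 166 163 162 160 148 145 143 144 137 135  53  50  50  49  50  52]
 [ 48  49  50  49  48  50  51  50  50  46  50 154 156 159 163 159 159 146 143 142 139 138 137  48  49  51  49  47  47  51]
 [ 48  52  52  49  49  51  51  48  49  51  51 148 155 153 159 158 147 145 141 138 138 136  49  48  48  50  48  51  47  48]
 [ 52  49  48  50  47  49  50  49  52 903  52 146 149 149 146 147 144 141 138 137  73  69  51  50  51  50  51  50  49  47]
 [ 50  51  50  49  51  50  49  48  50  51  50 141 146 144 144 141 141 137 137  70  69  65  50  49  49  48  47  46  48  46]
 [ 52  49  50  48  49  50  51  51  50  50  51  76 137 143 138 137 138 135  70  69  65  62  49  50  50  49  48  49  47  51]
 [ 51  47  50  50  50  47  49  48  49  53  47  50 136 136 138 136  72  69  67  63  63  58  59  50  50  48  49  50  5
[... 660 characters left out ...]
 50  50  52  50  50  56  50  51  51  51  51  48  50  48  46  51  50  48  47  52  49]
 [903  50  48  51  50  47  50  48  46  49  48  51  47  52  52  49  48  48  50  50  48  47  48  50  48  51  51  50  48 136]
 [ 50  46  47  48  51  49  48  50  48  51  50  50  50  50  50  53  51  49  51  49  49  46  49  49  49  51  48  52 134 135]
 [ 48  48  52  49  50  50  49  49  53  50  50  49  50  49  49  51  51  48  51  51  50  48  50  50  49 903  48 134 133 133]
 [ 47  48  49  50  48  51  48  48  48  51  49  49  48  49  48  49  50  49  52  49  50  52  47  47  50  50 135 135 130 129]
 [ 50  49  46  47  50  48  49  52  50  50  49  49  49  48  51  51  49  49  49  52  49  48  48  48  52 133 133 131 127 129]]
```

View pics/scene4d.png

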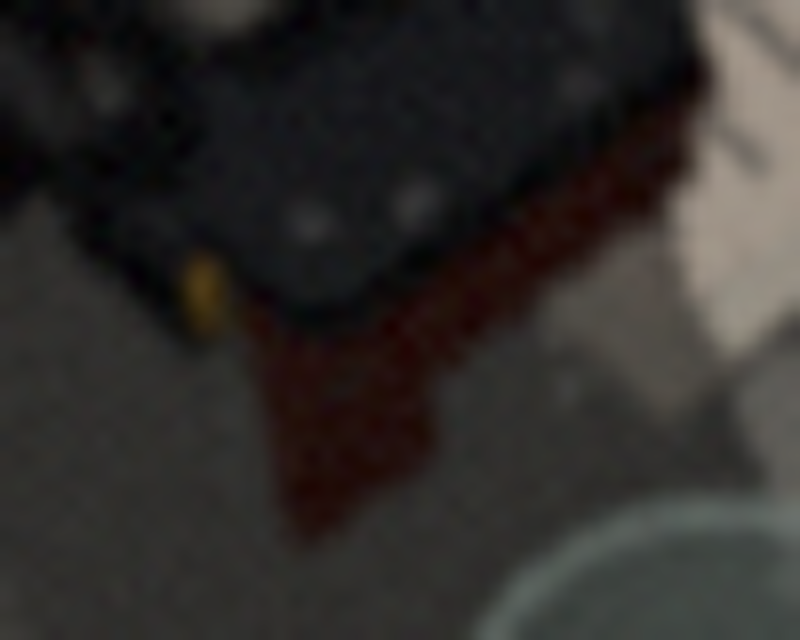

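The tip (crop (300,540)) reads z≈0.054–0.055. I'll go down 1 mm at a time and watch the force.

Call:
{"fn": "play_rows", "kwargs": {
  "commands": [
    {"delta_pos": [0,0.001,0],"turn": [0,0,0],"jaw": 0.066},
    {"delta_pos": [0,0,0],"turn": [0,0,0],"jaw": 0.066},
    {"delta_pos": [0,0,0],"turn": [0,0,0],"jaw": 0.066}
  ]
}}

```text
clock: 6.2
ee_pos: [0.509, -0.232, 0.0323]
orientation: [-90.0, 0.0, -93.8]
ft_force: [0.4, -0.0, -0.4]
width: 0.0659
```

Call:
{"fn": "play_rows", "kwargs": {
  "commands": [
    {"delta_pos": [0,0.001,0],"turn": [0,0,0],"jaw": 0.066},
    {"delta_pos": [0,0,0],"turn": [0,0,0],"jaw": 0.066},
    {"delta_pos": [0,0,0],"turn": [0,0,0],"jaw": 0.066}
  ]
}}

```text
clock: 6.5
ee_pos: [0.509, -0.232, 0.0312]
orientation: [-90.0, 0.0, -93.8]
ft_force: [0.4, 0.8, -0.5]
width: 0.0661
```

Call:
{"fn": "play_rows", "kwargs": {
  "commands": [
    {"delta_pos": [-0.005,0,0],"turn": [0,0,0],"jaw": 0.066},
    {"delta_pos": [-0.005,0,0],"turn": [0,0,0],"jaw": 0.066},
    {"delta_pos": [-0.005,0,0],"turn": [0,0,0],"jaw": 0.066},
    {"delta_pos": [-0.005,0,0],"turn": [0,0,0],"jaw": 0.066},
    {"delta_pos": [-0.005,0,0],"turn": [0,0,0],"jaw": 0.066},
    {"delta_pos": [-0.005,0,0],"turn": [0,0,0],"jaw": 0.066},
    {"delta_pos": [-0.005,0,0],"turn": [0,0,0],"jaw": 0.066}
  ]
}}

```text
clock: 7.2
ee_pos: [0.5114, -0.1967, 0.0313]
orientation: [-90.0, -0.0, -93.8]
ft_force: [0.5, -0.4, -0.2]
width: 0.0658
```

Run:
```python
from h import *
s=readout.sense(); print(s['clock'],s['ee_pos'],s['orientation'],s['ft_force'],w2sh(s['ee_pos']))
grab('top','top2'); crop('top2',240,110,440,260,4,'top2c')
```

```text
7.2 [ 0.51139563 -0.19672782  0.03128589] [-8.99943095e+01 -6.41195928e-03 -9.38142539e+01] [ 0.54478714 -0.36445536 -0.16842247] [-0.03723197 -0.05373215]
```

View pics/top2c.png

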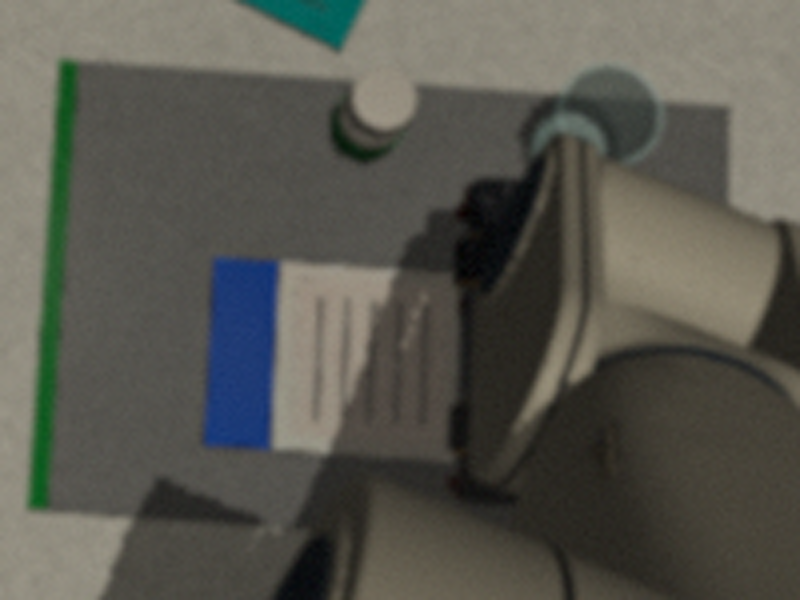

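It works: the band edge moved from (229,258) to (215,258) and (219,446) to (204,445), about 9 mm, still square, with forces near zero. About 142 mm remain, so I'll push on.

Call:
{"fn": "play_rows", "kwargs": {
  "commands": [
    {"delta_pos": [-0.006,0,0],"turn": [0,0,0],"jaw": 0.066},
    {"delta_pos": [-0.006,0,0],"turn": [0,0,0],"jaw": 0.066},
    {"delta_pos": [-0.006,0,0],"turn": [0,0,0],"jaw": 0.066},
    {"delta_pos": [-0.006,0,0],"turn": [0,0,0],"jaw": 0.066},
    {"delta_pos": [-0.006,0,0],"turn": [0,0,0],"jaw": 0.066},
    {"delta_pos": [-0.006,0,0],"turn": [0,0,0],"jaw": 0.066},
    {"delta_pos": [-0.006,0,0],"turn": [0,0,0],"jaw": 0.066},
    {"delta_pos": [-0.006,0,0],"turn": [0,0,0],"jaw": 0.066},
    {"delta_pos": [-0.006,0,0],"turn": [0,0,0],"jaw": 0.066},
    {"delta_pos": [-0.006,0,0],"turn": [0,0,0],"jaw": 0.066}
  ]
}}

```text
clock: 8.25
ee_pos: [0.5154, -0.1368, 0.0313]
orientation: [-90.0, -0.0, -93.8]
ft_force: [-0.2, -0.6, 0.3]
width: 0.0667
```

Call:
{"fn": "play_rows", "kwargs": {
  "commands": [
    {"delta_pos": [-0.006,0,0],"turn": [0,0,0],"jaw": 0.066},
    {"delta_pos": [-0.006,0,0],"turn": [0,0,0],"jaw": 0.066},
    {"delta_pos": [-0.006,0,0],"turn": [0,0,0],"jaw": 0.066},
    {"delta_pos": [-0.006,0,0],"turn": [0,0,0],"jaw": 0.066},
    {"delta_pos": [-0.006,0,0],"turn": [0,0,0],"jaw": 0.066},
    {"delta_pos": [-0.006,0,0],"turn": [0,0,0],"jaw": 0.066},
    {"delta_pos": [-0.006,0,0],"turn": [0,0,0],"jaw": 0.066},
    {"delta_pos": [-0.005,0,0],"turn": [0,0,0],"jaw": 0.066},
    {"delta_pos": [-0.003,0,0],"turn": [0,0,0],"jaw": 0.066},
    {"delta_pos": [0,0,0],"turn": [0,0,0],"jaw": 0.066}
  ]
}}

```text
clock: 9.25
ee_pos: [0.5186, -0.0869, 0.0312]
orientation: [-90.0, 0.0, -93.8]
ft_force: [-0.2, -0.1, 0.5]
width: 0.0662
```

Run:
```python
from h import *
s=readout.sense(); print(s['clock'],s['ee_pos'],s['orientation'],s['ft_force'],w2sh(s['ee_pos']))
grab('top','top3'); crop('top3',220,110,420,260,4,'top3c')
```

```text
9.25 [ 0.51856512 -0.08685566  0.03120928] [-9.00139067e+01  1.16061193e-02 -9.37993169e+01] [-0.15933273 -0.12551821  0.544543  ] [-0.03730225  0.05637366]
```

View pics/top3c.png

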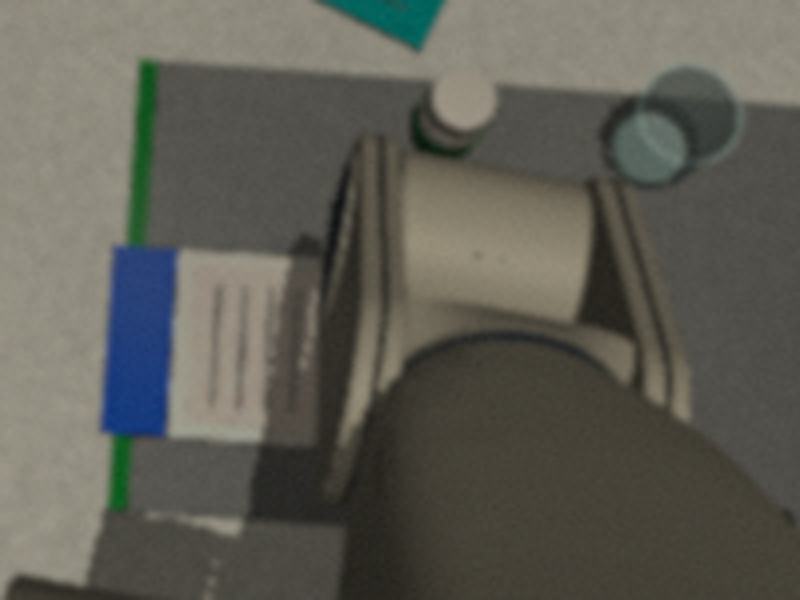

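```bash
python3 - <<'E'
from h import *
d=load('top3')
def w(cx,cy,z): return w2sh(px_plane(d,(cx+.5)/4-.5+220,(cy+.5)/4-.5+110,z))
for p in [(113,246),(102,432),(178,249),(167,436)]: print(p,w(*p,.057).round(4))
# local green edge next to board
for p in [(140,64),(128,243),(112,437),(109,508)]: print('edge',p,w(*p,.05).round(4))
E
python3 -c "
from h import *
crop('top3',235,160,285,230,8,'top3d')"
```

```text
(113, 246) [0.0191 0.2182]
(102, 432) [-0.0945  0.2171]
(178, 249) [0.02   0.1786]
(167, 436) [-0.0943  0.1781]
edge (140, 64) [0.1371 0.2094]
edge (128, 243) [0.023  0.2093]
edge (112, 437) [-0.0965  0.211 ]
edge (109, 508) [-0.1391  0.2099]
```

View pics/top3d.png

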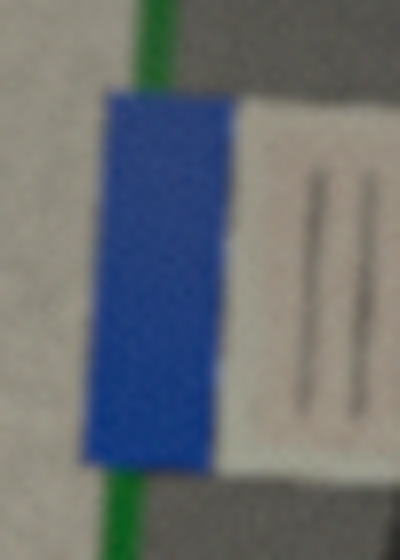

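Enlarged: band corners at (113,246) and (102,432) in the 4× crop put the front edge at shelf y≈0.2178, square. 32 mm more is needed, matching the estimate from the finger position (TCP to y≈0.0885).

Call:
{"fn": "play_rows", "kwargs": {
  "commands": [
    {"delta_pos": [-0.004,0,0],"turn": [0,0,0],"jaw": 0.066},
    {"delta_pos": [-0.005,0,0],"turn": [0,0,0],"jaw": 0.066},
    {"delta_pos": [-0.005,0,0],"turn": [0,0,0],"jaw": 0.066},
    {"delta_pos": [-0.005,0,0],"turn": [0,0,0],"jaw": 0.066},
    {"delta_pos": [-0.005,0,0],"turn": [0,0,0],"jaw": 0.066},
    {"delta_pos": [-0.004,0,0],"turn": [0,0,0],"jaw": 0.066},
    {"delta_pos": [-0.003,0,0],"turn": [0,0,0],"jaw": 0.066},
    {"delta_pos": [-0.001,0,0],"turn": [0,0,0],"jaw": 0.066},
    {"delta_pos": [0,0,0],"turn": [0,0,0],"jaw": 0.066},
    {"delta_pos": [0,0,0],"turn": [0,0,0],"jaw": 0.066}
  ]
}}

```text
clock: 10.3
ee_pos: [0.5208, -0.0555, 0.0313]
orientation: [-90.0, 0.0, -93.8]
ft_force: [0.3, -0.0, 1.0]
width: 0.0658
```

Run:
```python
from h import *
s=readout.sense(); print(s['clock'],s['ee_pos'],s['ft_force'],w2sh(s['ee_pos']))
grab('top','top4'); crop('top4',220,110,420,260,4,'top4c')
```

```text
10.3 [ 0.52082272 -0.05545821  0.03131322] [ 0.28254682 -0.0065232   0.95779089] [-0.03711396  0.0878516 ]
```

View pics/top4c.png

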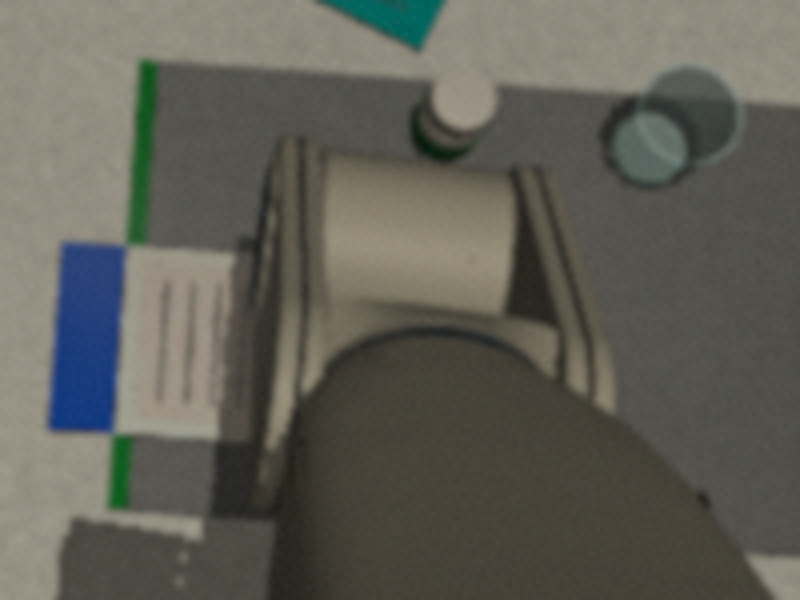

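The band's inner border ((127,247)–(114,433)) now lines up with the shelf edge. I'll withdraw: back first, then up.

Call:
{"fn": "play_rows", "kwargs": {
  "commands": [
    {"delta_pos": [0.005,0,0],"turn": [0,0,0],"jaw": 0.066},
    {"delta_pos": [0.02,0,0],"turn": [0,0,0],"jaw": 0.066},
    {"delta_pos": [0.02,0,0],"turn": [0,0,0],"jaw": 0.066},
    {"delta_pos": [0,-0.03,0],"turn": [0,0,0],"jaw": 0.066},
    {"delta_pos": [0,-0.04,0],"turn": [0,0,0],"jaw": 0.066},
    {"delta_pos": [0,-0.05,0],"turn": [0,0,0],"jaw": 0.066},
    {"delta_pos": [0,-0.05,0],"turn": [0,0,0],"jaw": 0.066},
    {"delta_pos": [0.03,0,0],"turn": [0,0,0],"jaw": 0.066},
    {"delta_pos": [0.05,0,0],"turn": [0,0,0],"jaw": 0.066},
    {"delta_pos": [0.05,0,0],"turn": [0,0,0],"jaw": 0.066}
  ]
}}

```text
clock: 11.35
ee_pos: [0.5091, -0.2315, 0.2022]
orientation: [-89.9, -0.0, -93.7]
ft_force: [1.1, -0.2, -0.2]
width: 0.0656
```

Call:
{"fn": "play_rows", "kwargs": {
  "commands": [
    {"delta_pos": [0.05,0,0],"turn": [0,0,0],"jaw": 0.066},
    {"delta_pos": [0.05,0,0],"turn": [0,0,0],"jaw": 0.066},
    {"delta_pos": [0.04,0,0],"turn": [0,0,0],"jaw": 0.066},
    {"delta_pos": [0,0,0],"turn": [0,0,0],"jaw": 0.066},
    {"delta_pos": [0,0,0],"turn": [0,0,0],"jaw": 0.066}
  ]
}}

```text
clock: 11.85
ee_pos: [0.4989, -0.3704, 0.2007]
orientation: [-90.0, 0.0, -94.0]
ft_force: [0.6, 0.9, -0.3]
width: 0.066
```

Run:
```python
from h import *
s=readout.sense(); print(s['clock'],s['ee_pos'],s['ft_force'],s['joint_vel'].round(2))
grab('top','top5'); crop('top5',220,110,420,260,4,'top5c'); grab('scene','scene5')
```

```text
11.85 [ 0.49889545 -0.37041913  0.2007497 ] [ 0.55386096  0.85197044 -0.30151436] [ 2.11 -0.9   1.39  0.18  0.04  0.17]
```

View pics/top5c.png

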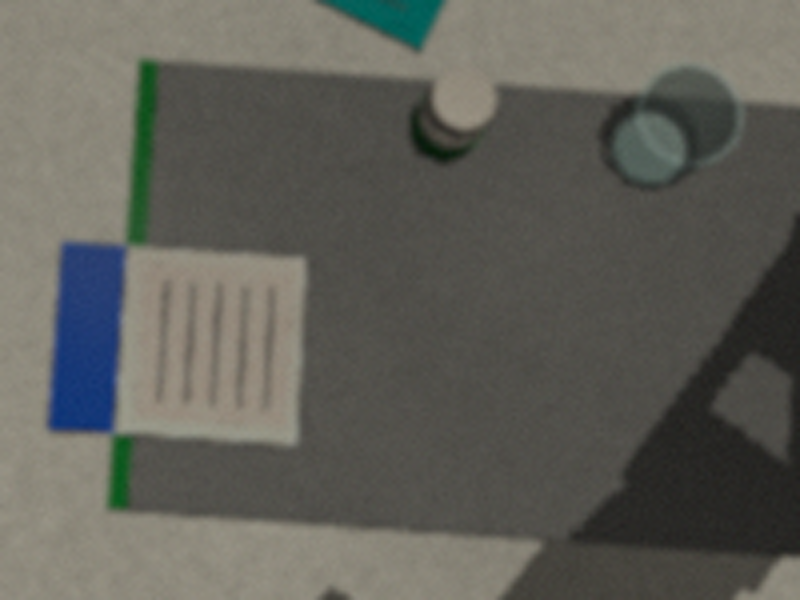

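View pics/scene5.png

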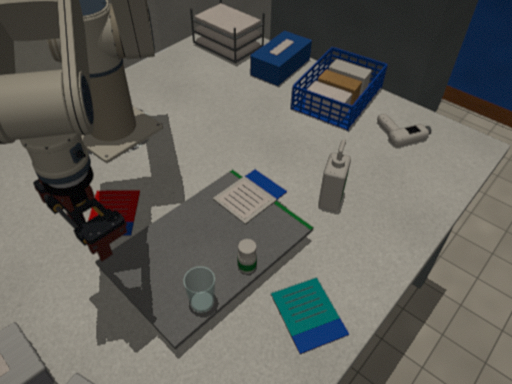

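Run:
```python
from h import *
d=load('top5')
def w(cx,cy,z): return w2sh(px_plane(d,(cx+.5)/4-.5+220,(cy+.5)/4-.5+110,z))
P=np.array([w(*p,.057) for p in [(62,243),(50,429),(306,257),(298,445)]])
print(P.round(4)); c,t,r=fit_rect(P,.115,.15); print('front y',c[1]+.075,np.degrees(t),(r*1000).round(1))
for p in [(128,243),(112,437)]: print('edge',w(*p,.05))
e=load('scene5')
for p in [(286,188),(253,171)]: print('scene',w2sh(px_plane(e,*p,.057)))
# objects moved? frame diff
a=load('top0')['frame'].astype(int); b=d['frame'].astype(int)
for n,(x0,y0,x1,y1) in dict(pill=(318,122,348,155),beaker=(365,122,410,162),san=(165,110,220,160)).items():
    print(n,abs(a-b)[y0:y1,x0:x1].mean())
```

```text
[[ 0.0189  0.2493]
 [-0.0948  0.2483]
 [ 0.0204  0.1005]
 [-0.0945  0.0995]]
front y 0.24938681104547722 0.423331186581491 [[-0.6 -0.5]
 [ 0.7 -0.7]
 [-0.2  0.7]
 [-0.   0.5]]
edge [0.02304559 0.20928754]
edge [-0.09649436  0.2109593 ]
scene [0.01440631 0.25454861]
scene [-0.08831117  0.23887485]
pill 5.977441077441077
beaker 5.712962962962963
san 7.061939393939394
```

The top view says 249 mm, but my rough scene reading of the near corner gives 239 mm. I'll check that one enlarged.

Run:
```python
from h import *
crop('scene5',205,155,305,230,8,'scene5d')
e=load('scene5')
for q in [(.0199,.2494,.057),(-.0945,.2494,.057),(.14,.21,.05),(-.14,.21,.05)]: print(((proj(e,sh2w(*q))-[205,155]+.5)*8-.5).round())
a=load('top0')['frame'].astype(int); b=load('top5')['frame'].astype(int)
print('noise',abs(a-b)[20:100,20:200].mean())
```

```text
[654. 285.]
[397. 107.]
[864. 576.]
[216. 112.]
noise 7.596041666666666
```

View pics/scene5d.png

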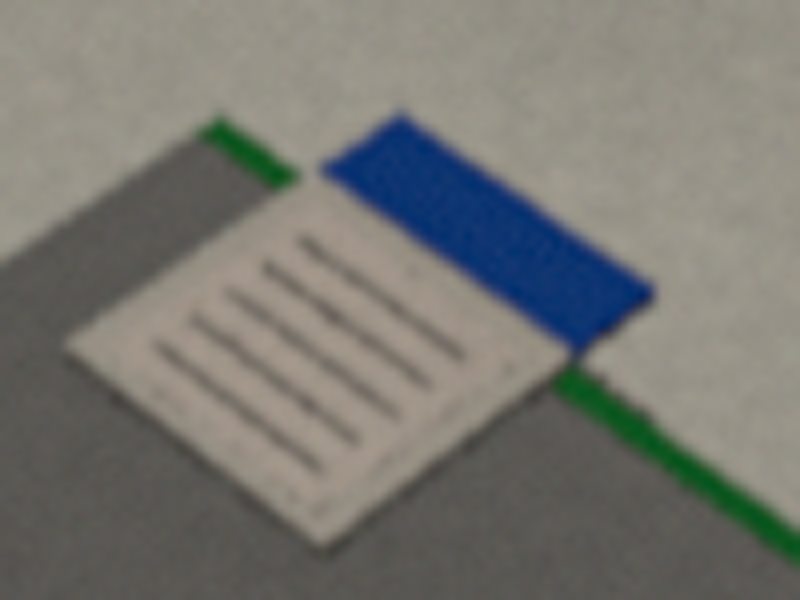

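Enlarged, the band corners at (400,112) and (654,292) are within 1 px of the prediction for 249 mm, so the earlier pick was just coarse. The three objects' areas show only image noise. Handing in.

```bash
python3 -c "
from bench import workorder
print(workorder.close_job())"
```

```text
the job is handed in; nothing more can be done
None
```

I pushed the white record board about 151 mm along the shelf with both fingertips spread against its rear edge, then drew the hand back and up and handed the job in at about 12 s. No verdict came back.

- **First push missed:** the fingertips sit about 19 mm higher when the jaw is part open, so they passed just over the board without moving it. I backed off, lowered the hand about 20 mm and repeated the push.
- **Last checks (top view):** the outer band corners stand at shelf y ≈ 0.249 and 0.248 m, about 39 mm past the green edge. The board is square to the edge within about 0.4° and flat on the shelf.
- **Other objects:** the areas around the pill bottle, beaker and sanitiser differed from the start only by image noise.
- **Disagreement:** a rough reading of the scene view first put the near corner at 0.239 m. In an enlarged crop both corners matched the top-view result to within about one pixel.

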